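# Start a UV cure: shut the box and set the filter wheel

### The arm

A 6-joint arm with a two-finger parallel gripper is mounted at the origin on a cart in front of the work surface, level with it; the furniture and walls round the work are solid. World frame = base frame: x ahead of the robot, y to its left, z up, the work surface at z = 0. Lengths are in m, angles in rad, forces in N, time in s.
With the tool pointing down it reaches from about 0.3 to 0.775 m from the base axis. Payload 14.6 kg.
Tool frame: the origin (TCP) lies at the very end of the fingers, on their centre line; the grasp point (between the pads) lies 19 mm behind it; z points along the fingers, y is the line along which they close (so a half turn about z gives the same grasp; the last joint's range is limited). The gripper opens to 94 mm and grips with 3 to 60 N. Pads are 16 mm wide; open, the fingers measure 119 mm over their backs; the gripper's body (75 mm by 177 mm) begins 78 mm behind the grasp point.
Start: joints at [1.112, 0.3, 1.521, -0, 1.321, -0.067], TCP at [0.21, 0.508, 0.205] pointing down, gripper open.
Joint ranges: [-3.03, 3.03], [-0.79, 2.21], [0.23, 2.52], [-1.04, 4.18], [0, 3.07], [-2.55, 2.55]. Speed limits (rad/s): [2.22, 2.22, 2.57, 3.14, 3.14, 3.14].

### API

Orientations are given as [roll, pitch, yaw] about the fixed x, y, z axes, in that order (R = Rz(yaw) Ry(pitch) Rx(roll)).
In Python, from station import ctrl, cams gives the robot as it stands. The module is installed in compiled form; this text tells all that it offers.
- The arm moves only by the tool arm_command, never from a script. Its argument "plan" is a list that holds one entry, the list of rows, each a list of 7 numbers: the shift along the tool's x, y, z in fractions of the full range, 1 being 400 mm, then the turn, a rotation vector about the tool's x, y, z in a scale on which 1.0 is pi rad, then the closure, from -1 (fully open) to 1 (shut). A call has 1 to 12 rows; each row is the pose to reach, as a shift and turn from the pose commanded when the call began, along the tool's axes at that moment; what a row does not reach only later rows make up. A row lasts 1/10 s, in which the tool goes at most 50 mm and 8.59 degrees, less where a joint would pass 70% of its speed; a pose out of reach is approached as far as the arm can. Shift and turn numbers lie between -1 and 1, and a call with a number outside is refused. A call with a gripper value outside its range is refused whole. The fingers move at their own pace and stop on an object; "squeeze" is the grip in N (left out, the last holds). Time passes only in rows, so rows that repeat a pose let the fingers close. It gives the time, the measured TCP pose, the force, the opening and the grip force at its end, in the units of the state.
- ctrl.get_obs(): the state, without advancing time (a new reading comes with each control period).
- cams.camera(name): name is "scene" or "top" or "wrist"; returns (picture, depth): 420x560x3 uint8, blue, green, red; 420x560 float32, m along the optical axis (not along the pixel's ray), 0 where there is no reading.
- cams.camera_info(name): a dict with "fx", "fy", "cx", "cy" (pixels), "world_to_cam" (4x4, takes a point from world to camera coordinates). Camera axes: x right, y down, z forward; pixel columns grow to the right and rows downward; lengths in m; the calibration is good to about 2 mm. A picture is of the moment at which its call begins: read the wrist's pose just before it. camera_info takes no time and is no camera call; for the wrist camera it gives the pose at the moment of the call.
- ctrl.hand_in(): hands the job in; it is judged then, once.
The state is a dict: "time_s": time; "qpos": joint angles; "joint_vel": joint speeds; "tau": joint torques, N m; "ee_pos": TCP position; "eef_rot": TCP orientation; "force": force on the tool from outside, world axes, zero at the start; "moment": the same for the moment, N m; "grip_width": finger opening in m; "grip_force": force on a finger pad.
Only numpy, scipy, OpenCV 4.12 (cv2) and the standard library are available. Lean on these libraries where they do the work, as an engineer would, in place of code of your own. Each camera call takes 0.05 s, during which the arm holds its last target. There are 200 camera calls.

### The job

The phone in the curing box has fresh solder mask on it. Shut the box's door until it clicks home on its catch, and turn the filter wheel on the roof until only its violet sector shows in the white-framed window; once both are right, and not before, press the green start button fully down and let go. Leave the tools and small things lying round the box where they are.

Things in the scene. Friction and masses are not known exactly. Their poses are not given: they have to be found in the camera images.
- cure_box: Slate-blue sheet-metal UV curing box fixed to the desk, 130 deep x 190 wide x 116 mm high, a phone inside. Origin: centre of its underside, on the desk. x runs from its open front (x = -65 mm) to its back, y to the left seen from the front, z up. On its flat roof: the black round filter turret (104 mm across, axis at x = 12, y = -30 mm, cover at z = 138 mm) and the start button.
- door (a joint): Angle of the front door, hinged upright at the box's right side seen from the front: 0 = shut flush, grows as it opens, to 1.7 rad. Moves easily and stays where left. A sprung roller catch resists in the last 0.07 rad (about 5 N at 135 mm from the hinge); pushed past 0.03 rad it snaps in and holds the door at 0.
- door_hinge (a point): On the upright hinge axis, 63 mm above the desk. Door: slate-blue frame, amber pane, 186 wide, 6 mm thick, from 14 to 112 mm above the desk. The point turns with it: y points from the hinge along the door to its free edge, x is the panel's inward normal, outer face at x = -3 mm. A black pull stands 15 mm out of that face, 171 to 181 mm from the hinge, 40 to 86 mm above the desk.
- door_edge (a point): Upper outer corner of the door at its free edge (186 mm from the hinge, 112 mm above the desk, on the outer face); axes as for door_hinge.
- filter_wheel (a joint): Angle of the filter wheel, growing anticlockwise seen from above; 0 or a whole turn (6.283) = violet centred in the window. Six sectors of 60 degrees: window shows violet at 0, cyan 1.047, yellow 2.094, red 3.142, green 4.189, black 5.236 rad. Turns two turns either way; a sprung index pulls it (0.04 N m) into the nearest of these positions when let go.
- knob (a point): On the wheel's axis inside its grip, 159 mm above the desk. The grip is a mid-grey bar 46 long x 14 mm wide, from 142 to 169 mm above the desk, on an aluminium collar 38 mm across (top at 143 mm). It turns with the wheel: x lies along the bar, and -x points to the middle of the violet sector.
- violet (a point): Middle of the violet sector on the wheel, 33 mm from the axis, just under the cover.
- window (a point): Middle of the window in the turret cover, 33 mm from the axis on the side of the box's front; the window is 40 degrees (23 mm) wide, 21 mm in the radial direction, with a white frame, open to view from above but solid to touch at 138 mm above the desk.
- start_button (a joint): Travel of the green push button: 0 up, 0.006 m fully down; sprung, 5 N to press it right down, comes back up by itself.
- start_button_top (a point): Centre of the top of the green button (28 mm across) in a black collar (44 mm across) on the box's roof, 138 mm above the desk when up.
- mask_syringe: Light green syringe of solder mask lying on the desk, 122 x 32 x 16 mm; origin under its middle. A bystander.
- tweezers: Steel tweezers lying on the desk, 140 x 22 x 10 mm; origin under the middle. A bystander.
- screw_dish: Round grey dish, 82 mm across, 16 mm high; origin under its middle. A bystander.
- brush: Thin green brush lying on the desk, 162 mm long; origin under its middle. A bystander.
- nippers: Small side nippers with black grips lying on the desk, 117 x 58 x 12 mm; origin under the middle. A bystander.
- magnifier: Black eyepiece magnifier standing on the desk, 39 mm across, 26 mm high; origin under its middle. A bystander.

How it is judged:
On the way, in this order (a step that is already met when the one before it is completed fails the run):
1. the door is shut on its catch and the violet sector alone shows in the window, the start button still up (value of joint door below 0.015 rad and horizontal distance between violet and window below 0.005 m and value of joint start_button below 0.002 m), for 0.2 s.
2. the start button is pressed down (value of joint start_button above 0.0045 m), for 0.05 s.
At the end, for the whole second after the job is handed in: Door shut on its catch (hinge angle under 0.015 rad), middle of the violet sector within 5 mm of the middle of the window, start button back up after having been pressed at least 4.5 of its 6 mm (value of joint door below 0.015 rad and horizontal distance between violet and window below 0.005 m and value of joint start_button below 0.001 m); the robot touches nothing.
It fails at once if the start button is pressed while the door is not shut or the violet sector does not fill the window (value of joint start_button above 0.003 m and (value of joint door above 0.02 rad or horizontal distance between violet and window above 0.006 m)).
It fails at once if a thing lying round the box is shifted by more than 3 cm (distance of any of mask_syringe, tweezers, screw_dish, brush, nippers, magnifier from where it was at the start of the episode above 0.03 m).
It also fails if it takes over 67 s, if anything falls off the work surface, if the arm or the gripper's body presses on something with over 40 N, if the wrist force passes 120 N, or if a joint passes its speed limit or range.

## Working session

There is one attempt and no reset: what is moved stays moved. The work goes in short steps, Python scripts to look and compute and a tool call to move; the robot and the scene stay as the last step left them, time stands still between calls to the robot, and variables do not carry over. Pictures are saved under pics/ and viewed, at most 10 in all, crops included, and the job is handed in when it is done.

Besides the shell and the picture viewer there is one more tool, called after "Call:" in YAML: its name, and indented under it one key for each argument. arm_command: Moves the arm, as the interface text tells. Its arguments: {"type":"object","properties":{"plan":{"type":"array"},"squeeze":{"type":"number"}},"required":["plan"]}

```bash
mkdir -p pics
cat > h.py <<'E'
import numpy as np, cv2
from station import ctrl, cams
from scipy.spatial.transform import Rotation as R
def ray(info,u,v):
    T=np.linalg.inv(info["world_to_cam"]); d=T[:3,:3]@np.array([(u-info["cx"])/info["fx"],(v-info["cy"])/info["fy"],1]); return T[:3,3],d
def onplane(info,u,v,z):
    o,d=ray(info,u,v); return o+d*(z-o[2])/d[2]
def cloud(info,dep):
    v,u=np.mgrid[:420,:560]; p=np.stack([(u-info["cx"])/info["fx"]*dep,(v-info["cy"])/info["fy"]*dep,dep],-1)
    T=np.linalg.inv(info["world_to_cam"]); return p@T[:3,:3].T+T[:3,3]
def proj(info,P):
    p=info["world_to_cam"]@np.append(P,1); return info["fx"]*p[0]/p[2]+info["cx"],info["fy"]*p[1]/p[2]+info["cy"]
E
python3 - <<'E'
from h import *
o=ctrl.get_obs(); print(o["time_s"],o["ee_pos"],o["eef_rot"],o["grip_width"])
for n in ("top","scene"):
    i=cams.camera_info(n); a,d=cams.camera(n); np.savez(n+"0.npz",a=a,d=d)
    cv2.imwrite(f"pics/{n}0.png",a); print(n,i["fx"],i["fy"],np.linalg.inv(i["world_to_cam"]).round(3).tolist())
E
```

```text
0.0 [0.20991158 0.5080781  0.20488655] [-3.14043335e+00 -6.76576374e-05  2.74982497e+00] 0.09413925259615563
top 433.646606924535 433.646606924535 [[-0.001, -0.994, 0.106, 0.381], [-0.999, -0.004, -0.043, 0.371], [0.044, -0.106, -0.993, 0.969], [0.0, 0.0, 0.0, 1.0]]
scene 502.48157864115757 502.48157864115757 [[-0.686, -0.296, 0.665, -0.235], [-0.727, 0.312, -0.612, 1.03], [-0.026, -0.903, -0.429, 0.564], [0.0, 0.0, 0.0, 1.0]]
```

View pics/top0.png

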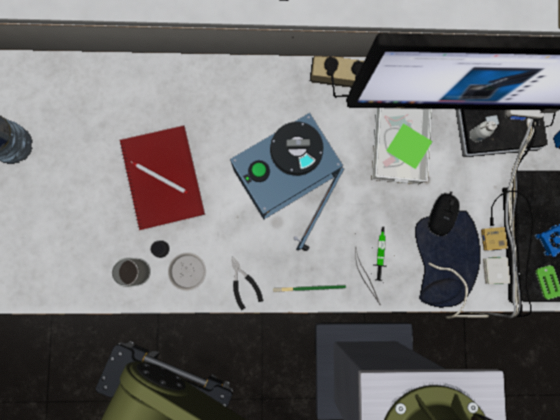

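View pics/scene0.png

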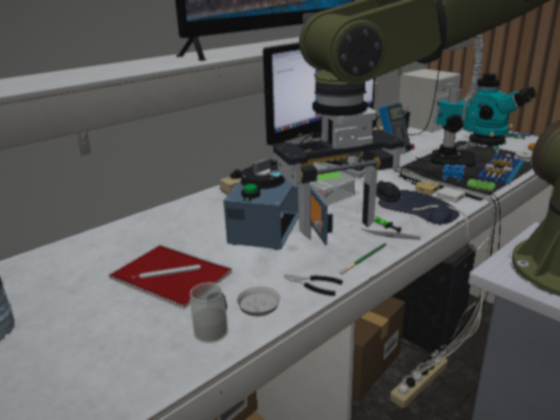

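The top view shows the box at about (288,165), with the green button at (258,170), the turret at (298,148) and cyan in the window at (306,160). The door stands open from its hinge at (341,170) to its free edge at (302,247). The scene view confirms this: the door is wide open, and the dish, nippers, brush, tweezers and syringe lie in front of the box.

Run:
```python
from h import *
z=np.load("top0.npz"); a,d=z["a"],z["d"]; i=cams.camera_info("top"); P=cloud(i,d)
hsv=cv2.cvtColor(a,cv2.COLOR_BGR2HSV)
big=cv2.resize(a[100:260,220:360],None,fx=5,fy=3.6*1.0,interpolation=cv2.INTER_CUBIC) 
big=cv2.resize(a[105:255,220:360],(560,600),interpolation=cv2.INTER_CUBIC); cv2.imwrite("pics/crop.png",big)
Z=P[...,2]; reg=np.zeros(Z.shape,bool); reg[100:260,225:350]=1
roof=reg&(Z>.109)&(Z<.124); print("roof z",np.median(Z[roof]))
# whole box top outline (roof + turret + button), excluding door
m=(reg&(Z>.105)).astype(np.uint8)
blue=((hsv[...,0]>95)&(hsv[...,0]<118)&(hsv[...,1]>60)&roof)
def circ(mask,zz,name):
    c=max(cv2.findContours(mask.astype(np.uint8),0,2)[0],key=cv2.contourArea); 
    pts=np.array([onplane(i,*p,zz)[:2] for p in c[:,0]]); (x,y),r=cv2.minEnclosingCircle(pts.astype(np.float32)); 
    A=np.c_[2*pts,np.ones(len(pts))]; s=np.linalg.lstsq(A,(pts**2).sum(1),rcond=None)[0]
    print(name,s[:2].round(4),np.sqrt(s[2]+s[0]**2+s[1]**2).round(4),"mec",x,y,r, "z",np.median(Z[mask])); return s[:2]
g=reg&(hsv[...,0]>45)&(hsv[...,0]<80)&(hsv[...,1]>150)&(hsv[...,2]>90); g[:,:240]=0; g[:,275:]=0; g[:150]=0; g[185:]=0
b=circ(g,.138,"button")
t=reg&(Z>.128); t[:,:268]=0
n,l,s,c=cv2.connectedComponentsWithStats(t.astype(np.uint8)); print(s)
tt=circ(l==1+np.argmax(s[1:,4]),.138,"turret")
cy=reg&(hsv[...,0]>80)&(hsv[...,0]<98)&(hsv[...,1]>100)&(hsv[...,2]>150); v,u=np.nonzero(cy); print("cyan",len(u),u.mean(),v.mean()); w=onplane(i,u.mean(),v.mean(),.136); print(w, np.hypot(*(w[:2]-tt)), "yaw from win", np.arctan2(*(tt-w[:2])[::-1]))
k=reg&(Z>.155);v,u=np.nonzero(k);q=np.array([onplane(i,x,y,.169)[:2] for x,y in zip(u,v)],np.float32);print("grip",len(u),q.mean(0),cv2.minAreaRect(q),Z[k].max())
# box outline
m[:, :]=m*1; mm=cv2.morphologyEx(m,cv2.MORPH_OPEN,np.ones((9,9))); n,l,s,c=cv2.connectedComponentsWithStats(mm)
c=max(cv2.findContours((l==1+np.argmax(s[1:,4])).astype(np.uint8),0,2)[0],key=cv2.contourArea)
print("box px",cv2.boxPoints(cv2.minAreaRect(c)).round(1).tolist())
# door top
dm=reg&(Z>.09)&(mm==0); dm[:175]=0; v,u=np.nonzero(dm); print("door",len(u)); 
for r in range(176,256,6):
    uu=np.nonzero(dm[r])[0]; 
    if len(uu): print(r,uu.min(),uu.max(),onplane(i,uu.mean(),r,.112)[:2].round(4),Z[r,uu].max().round(3))
```

```text
roof z 0.11562884237168924
button [0.5691 0.3834] 0.013 mec 0.5690708160400391 0.38319817185401917 0.01364641822874546 z 0.13714579025997709
[[     0      0    560    420 232951]
 [   325    100      1      1      1]
 [   346    100      4      8     24]
 [   291    104      1      1      1]
 [   276    107      1      1      1]
 [   284    108      1      1      1]
 [   269    111      1      1      1]
 [   304    111      1      1      1]
 [   318    113      1      1      1]
 [   271    121     53     53   2176]
 [   317    121      1      1      1]
 [   322    121      1      1      1]
 [   269    136      1      1      1]
 [   328    151      1      1      1]
 [   325    159      1      1      1]
 [   268    165      1      4      4]
 [   275    166      1      1      1]
 [   278    168      1      1      1]
 [   322    168      1      1      1]
 [   268    171      2      1      2]
 [   268    174      2      2      2]
 [   305    174      1      1      1]
 [   268    177      1      1      1]
 [   290    178      1      1      1]
 [   291    180      1      1      1]
 [   349 
[... 1129 characters left out ...]
.32573050260543823), (0.29971179366111755, 0.233322873711586), 0.026074500754475594) 0.9692078010959853
box px [[228.5, 157.89999389648438], [308.3999938964844, 108.80000305175781], [343.0, 165.10000610351562], [263.20001220703125, 214.1999969482422]]
door 349
176 239 339 [0.5622 0.273 ] 0.112
182 243 336 [0.5499 0.2756] 0.112
188 247 333 [0.5377 0.2704] 0.114
194 327 330 [0.5257 0.2425] 0.112
200 254 327 [0.5132 0.2775] 0.112
206 258 323 [0.501 0.288] 0.115
212 262 320 [0.4888 0.3181] 0.119
218 240 317 [0.4767 0.3192] 0.969
224 311 314 [0.4649 0.2753] 0.112
230 308 311 [0.4529 0.2813] 0.112
236 304 307 [0.4409 0.2894] 0.115
242 301 304 [0.429  0.2954] 0.113
248 299 318 [0.4171 0.2901] 0.969
```

View pics/crop.png

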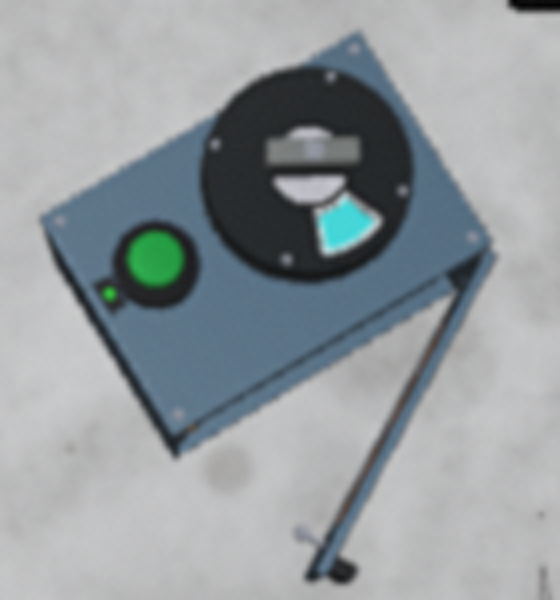

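Run:
```python
from h import *
z=np.load("top0.npz"); a,d=z["a"],z["d"]; i=cams.camera_info("top"); P=cloud(i,d); Z=P[...,2]
hsv=cv2.cvtColor(a,cv2.COLOR_BGR2HSV)
# knob: grey top in turret region
k=np.zeros(Z.shape,bool); k[136:154,280:316]=1; kk=k&(Z>.155)&(Z<.18); v,u=np.nonzero(kk); q=np.array([onplane(i,x,y,.169)[:2] for x,y in zip(u,v)],np.float32)
print("knob",len(u),q.mean(0),cv2.minAreaRect(q),np.median(Z[kk]),PCA:=np.linalg.svd(q-q.mean(0),full_matrices=False)[2][0])
# door line
pts=[]
for r in range(192,246):
    uu=np.nonzero((Z[r,295:335]>.1)&(Z[r,295:335]<.12))[0]+295
    if 2<=len(uu)<=6: pts.append(onplane(i,uu.mean(),r,.112)[:2])
pts=np.array(pts,np.float32); L=cv2.fitLine(pts,cv2.DIST_HUBER,0,.01,.01).ravel(); print("door n",len(pts),L, "ang",np.arctan2(L[1],L[0]))
# box edges: left-back and right-back roof edges via blue/height mask
m=((Z>.108)&(Z<.2)).astype(np.uint8); m[:100]=0;m[240:]=0;m[:,:225]=0;m[:,345:]=0
m=cv2.morphologyEx(m,cv2.MORPH_OPEN,np.ones((9,9)))
c=max(cv2.findContours(m,0,2)[0],key=cv2.contourArea)
w=np.array([onplane(i,*p,.116)[:2] for p in c[:,0]],np.float32); rc=cv2.minAreaRect(w); print("box",rc,cv2.boxPoints(rc).round(4).tolist())
# scene view: triangulate button, door edge
s=np.load("scene0.npz"); b=s["a"]; j=cams.camera_info("scene"); h2=cv2.cvtColor(b,cv2.COLOR_BGR2HSV)
g=(h2[...,0]>45)&(h2[...,0]<80)&(h2[...,1]>150)&(h2[...,2]>60); g[:,:240]=0;g[:,262:]=0;g[:178]=0;g[200:]=0
v,u=np.nonzero(g); print("scene btn",len(u),u.mean(),v.mean())
def tri(r1,r2):
    (o1,d1),(o2,d2)=r1,r2; s=np.linalg.lstsq(np.c_[d1,-d2],o2-o1,rcond=None)[0]; p,q=o1+s[0]*d1,o2+s[1]*d2; return (p+q)/2,np.linalg.norm(p-q)
g1=(hsv[...,0]>45)&(hsv[...,0]<80)&(hsv[...,1]>150); g1[:,:240]=0; g1[:,275:]=0; g1[:150]=0; g1[185:]=0
g1=cv2.morphologyEx(g1.astype(np.uint8),cv2.MORPH_OPEN,np.ones((5,5))); V,U=np.nonzero(g1)
print("tri btn",tri(ray(i,U.mean(),V.mean()),ray(j,u.mean(),v.mean())))
```

```text
knob 213 [0.6136986  0.30836174] ((0.6135796308517456, 0.30798789858818054), (0.015568711794912815, 0.04581364616751671), 0.6669096350669861) 0.16792615803147526 [ 0.03898282 -0.99923986]
door n 53 [ 0.8796712 -0.4755823  0.472481   0.27131  ] ang -0.4956259
box ((0.5917503833770752, 0.3283414840698242), (0.13426059484481812, 0.1900327354669571), 31.474929809570312) [[0.48489999771118164, 0.3743000030517578], [0.5841000080108643, 0.21230000257492065], [0.6985999941825867, 0.2824000120162964], [0.599399983882904, 0.44440001249313354]]
scene btn 93 249.90322580645162 188.16129032258064
tri btn (array([0.57064533, 0.38364924, 0.13319795]), np.float64(0.001546485714677752))
```

Careful with the scale: shifts go in shares of 400 mm and turns go in shares of pi rad. That gives: -310 mm / 400 = -0.775, -163 mm / 400 = -0.4075, 1.7 rad / 3.1416 = 0.5411.

Call:
arm_command:
  plan:
    - [[-0.775,-0.4075,0,0,0,0.5411,1],[-0.775,-0.4075,0,0,0,0.5411,1],[-0.775,-0.4075,0,0,0,0.5411,1],[-0.775,-0.4075,0,0,0,0.5411,1],[-0.775,-0.4075,0,0,0,0.5411,1],[-0.775,-0.4075,0,0,0,0.5411,1],[-0.775,-0.4075,0,0,0,0.5411,1],[-0.775,-0.4075,0,0,0,0.5411,1],[-0.775,-0.4075,0,0,0,0.5411,1],[-0.775,-0.4075,0,0,0,0.5411,1],[-0.775,-0.4075,0,0,0,0.5411,1],[-0.775,-0.4075,0,0,0,0.5411,1]]
  squeeze: 10

```text
time_s: 1.3
ee_pos: [0.4342, 0.2392, 0.2051]
eef_rot: [-3.141, 0.001, 1.044]
force: [-0.8, -0.2, -0.8]
grip_width: 0.0022
grip_force: 0.0
```

```bash
cat >> h.py <<'E'
def to(*targets):
    """shift (mm) and turn from the present pose to each (x,y,z,yaw), tool down"""
    o=ctrl.get_obs(); A=R.from_euler("xyz",o["eef_rot"]); print("t",o["time_s"],"p",np.round(o["ee_pos"],4),"rot",np.round(o["eef_rot"],3),"F",np.round(o["force"],1),"w",round(o["grip_width"],4))
    for x,y,z,w in targets:
        print(np.round(A.inv().apply(np.array([x,y,z])-o["ee_pos"])*1e3,1),(A.inv()*R.from_euler("xyz",[np.pi,0,w])).as_rotvec().round(3))
H=np.array([.580,.213]); C=np.array([.589,.3275]); YAW=.55
def door(a,r=.14,off=.011,z=.075):
    x=YAW+a; n=np.array([np.cos(x),np.sin(x)]); t=np.array([-n[1],n[0]]); return (*(H+r*t-off*n),z,x)
E
python3 -c "
from h import *
to(door(.525,off=.045),door(.4),door(.2),door(.1))"
```

```text
t 1.3 p [0.4342 0.2392 0.2051] rot [-3.141e+00  1.000e-03  1.044e+00] F [-0.8 -0.2 -0.8] w 0.0022
[  1.5   0.7 130.1] [-0.     0.001 -0.031]
[ 53.   -1.1 130.1] [-0.     0.001  0.094]
[ 80.8   2.1 130.1] [-0.     0.001  0.294]
[ 94.4   5.8 130.1] [-0.     0.001  0.394]
```

Converted, 130 mm / 400 = 0.325, 90 mm / 400 = 0.225, 0.14 rad / 3.1416 = 0.0446.

Call:
arm_command:
  plan:
    - [[0,0,0.1125,0,0,0,1],[0,0,0.225,0,0,0,1],[0,0,0.325,0,0,0,1],[0,0,0.325,0,0,0,1],[0.0375,0,0.325,0,0,0,1],[0.07,0,0.325,0,0,0,1],[0.095,-0.0025,0.325,0,0,0.0064,1],[0.115,-0.0025,0.325,0,0,0.0159,1],[0.1325,-0.0025,0.325,0,0,0.0286,1],[0.15,0,0.325,0,0,0.0446,1],[0.1675,0,0.325,0,0,0.0605,1],[0.185,0.0025,0.325,0,0,0.0764,1]]

```text
time_s: 2.5
ee_pos: [0.4727, 0.3035, 0.0778]
eef_rot: [3.141, -0.002, 0.808]
force: [-1.0, -1.1, 0.0]
grip_width: 0.0004
grip_force: 0.5
```

Run:
```python
from h import *
to(door(.2),door(.1),door(.05),door(0),door(-.02))
a,d=cams.camera("top"); i=cams.camera_info("top"); cv2.imwrite("pics/top1.png",cv2.resize(a[100:270,220:380],(750,600)))
```

```text
t 2.5 p [0.4727 0.3035 0.0778] rot [ 3.141e+00 -2.000e-03  8.080e-01] F [-1.  -1.1  0. ] w 0.0004
[ 5.8 -0.3  2.8] [ 0.001 -0.002  0.058]
[19.9  0.1  2.8] [ 0.001 -0.002  0.158]
[26.8  0.8  2.8] [ 0.    -0.002  0.208]
[33.8  1.9  2.8] [ 0.    -0.002  0.258]
[36.5  2.4  2.8] [ 0.    -0.002  0.278]
```

View pics/top1.png

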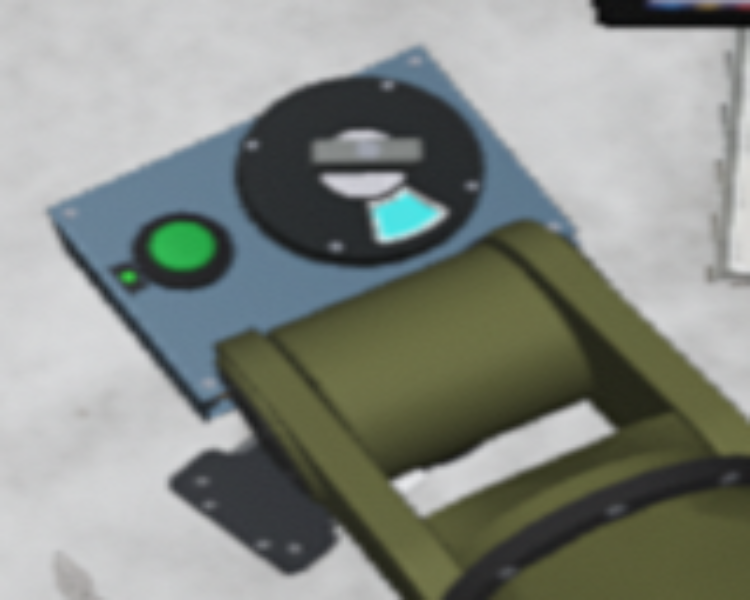

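The arm hides the door here, but the roughly 1 N force suggests contact. The window (crop 405,215) still shows cyan. I'll keep pushing along the arc.

Converted, 33 mm / 400 = 0.0825, 32 mm / 400 = 0.08, 0.25 rad / 3.1416 = 0.0796.

Call:
arm_command:
  plan:
    - [[0.015,0,0,0,0,0.0159,1],[0.03,0,0,0,0,0.0318,1],[0.045,0,0,0,0,0.0446,1],[0.055,0,0,0,0,0.0541,1],[0.0625,0.0025,0,0,0,0.0637,1],[0.07,0.0025,0,0,0,0.07,1],[0.075,0.0025,0,0,0,0.0764,1],[0.08,0.005,0,0,0,0.0796,1],[0.0825,0.005,0,0,0,0.0828,1],[0.0825,0.005,0,0,0,0.0828,1]]

```text
time_s: 3.55
ee_pos: [0.4963, 0.3255, 0.0756]
eef_rot: [-3.142, -0.0, 0.55]
force: [0.1, -0.4, -0.3]
grip_width: 0.0008
grip_force: 0.0
```

```bash
python3 -c "
from h import *
to(door(0),door(-.02))"
```

```text
t 3.55 p [0.4963 0.3255 0.0756] rot [-3.142 -0.     0.55 ] F [ 0.1 -0.4 -0.3] w 0.0008
[ 1.6 -0.3  0.6] [-0. -0. -0.]
[ 4.4 -0.5  0.6] [-0.   -0.    0.02]
```

Converted, 3 mm / 400 = 0.0075, 2 mm / 400 = 0.005.

Call:
arm_command:
  plan:
    - [[0.0025,0,0,0,0,0,1],[0.005,0,0,0,0,0,1],[0.0075,0,0,0,0,0,1],[0.0075,0,0,0,0,0,1]]

```text
time_s: 3.95
ee_pos: [0.4966, 0.3258, 0.0754]
eef_rot: [-3.142, 0.007, 0.55]
force: [-19.9, -12.2, 13.7]
grip_width: 0.0003
grip_force: 11.7
```

Converted, -150 mm / 400 = -0.375, -130 mm / 400 = -0.325.

Call:
arm_command:
  plan:
    - [[-0.05,0,0,0,0,0,1],[-0.125,0,-0.025,0,0,0,0],[-0.2,0,-0.125,0,0,0,-1],[-0.25,0,-0.25,0,0,0,-1],[-0.3,0,-0.325,0,0,0,-1],[-0.3,0,-0.375,0,0,0,-1],[-0.3,0,-0.375,0,0,0,-1]]

```text
time_s: 4.65
ee_pos: [0.3971, 0.2648, 0.2285]
eef_rot: [3.141, -0.006, 0.55]
force: [-0.1, 0.2, -0.7]
grip_width: 0.0452
grip_force: 0.0
```

Run:
```python
from h import *
to((.6143,.308,.22,1.60),(.6143,.308,.147,1.60))
i=cams.camera_info("wrist"); a,d=cams.camera("wrist"); np.savez("w.npz",a=a,d=d)
b,_=cams.camera("top"); b=cv2.resize(b[90:270,220:380],(530,600)); a=cv2.resize(a,(270,202)); cv2.imwrite("pics/c2.png",np.hstack([b,cv2.copyMakeBorder(a,0,398,0,0,0)]))
```

```text
t 4.65 p [0.3971 0.2648 0.2285] rot [ 3.141 -0.006  0.55 ] F [-0.1  0.2 -0.7] w 0.0452
[207.7  76.7   9.7] [ 0.003 -0.005 -1.05 ]
[207.2  76.7  82.7] [ 0.003 -0.005 -1.05 ]
```

View pics/c2.png

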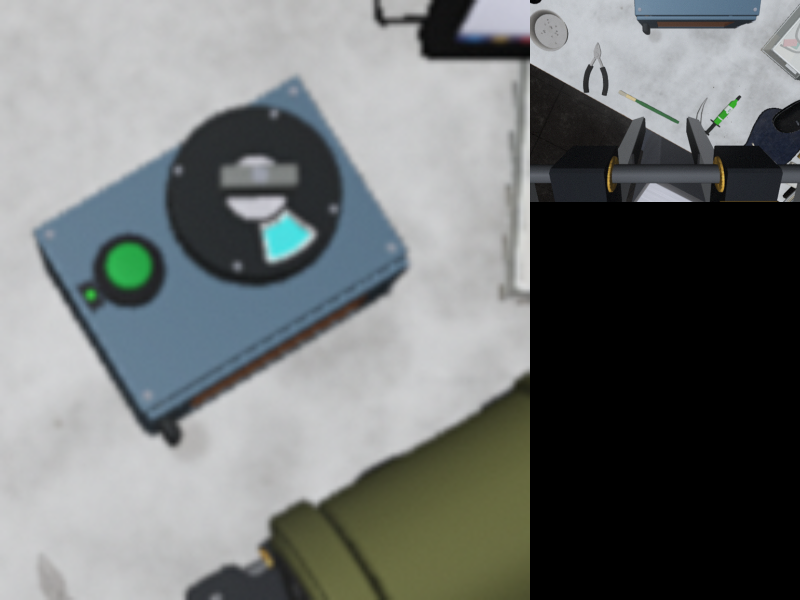

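The door lies flush along the box front with its pull at (170,430) in the crop, and the window still shows cyan. Next is the knob.

Converted, 208 mm / 400 = 0.52, 77 mm / 400 = 0.1925, -1.05 rad / 3.1416 = -0.3342.

Call:
arm_command:
  plan:
    - [[0.52,0.1925,0,0,0,-0.3342,-1],[0.52,0.1925,0,0,0,-0.3342,-1],[0.52,0.1925,0,0,0,-0.3342,-1],[0.52,0.1925,0,0,0,-0.3342,-1],[0.52,0.1925,0,0,0,-0.3342,-1],[0.52,0.1925,0,0,0,-0.3342,-1],[0.52,0.1925,0,0,0,-0.3342,-1],[0.52,0.1925,0,0,0,-0.3342,-1],[0.52,0.1925,0,0,0,-0.3342,-1]]

```text
time_s: 5.65
ee_pos: [0.6139, 0.3074, 0.2239]
eef_rot: [-3.14, 0.001, 1.595]
force: [-0.1, 0.3, -0.5]
grip_width: 0.094
grip_force: 0.0
```

Run:
```python
from h import *
to((.6143,.308,.148,1.60))
i=cams.camera_info("wrist"); a,d=cams.camera("wrist"); P=cloud(i,d); Z=P[...,2]
hsv=cv2.cvtColor(a,cv2.COLOR_BGR2HSV)
near=(np.hypot(P[...,0]-.614,P[...,1]-.308)<.028)&(Z>.155)&(Z<.18)
p=P[near]; print("knob n",len(p)); 
if len(p): q=p[:,:2].astype(np.float32); print(cv2.minAreaRect(q),np.median(p[:,2]),np.percentile(p,[2,98],axis=0))
cv2.imwrite("pics/w1.png",a)
```

```text
t 5.65 p [0.6139 0.3074 0.2239] rot [-3.140e+00  1.000e-03  1.595e+00] F [-0.1  0.3 -0.5] w 0.094
[ 0.7  0.6 75.9] [-0.002  0.001 -0.005]
knob n 1344
((0.6149967908859253, 0.30906426906585693), (0.013779359869658947, 0.04498077556490898), 1.819685935974121) 0.16837363382476717 [[0.6083162  0.28784745 0.15957338]
 [0.62174374 0.33122947 0.17001767]]
```

View pics/w1.png

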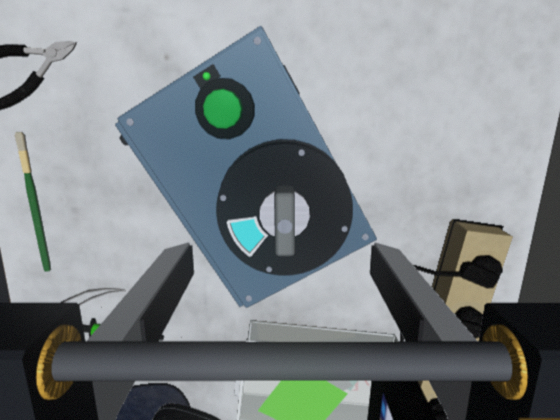

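The knob's grip bar is at (285,222), upright between the open fingers. The button is at (222,108) and cyan is in the window at (247,237). The wrist and top views agree to about 1 mm, so I'll descend and grip.

Call:
arm_command:
  plan:
    - [[0.0025,0.0025,0.1,0,0,0,-1],[0.0025,0.0025,0.1625,0,0,0,-1],[0.0025,0.0025,0.1875,0,0,0,-0.5],[0.0025,0.0025,0.1875,0,0,0,0],[0.0025,0.0025,0.1875,0,0,0,0.5],[0.0025,0.0025,0.1875,0,0,0,0.8],[0.0025,0.0025,0.1875,0,0,0,0.8],[0.0025,0.0025,0.1875,0,0,0,0.8],[0.0025,0.0025,0.1875,0,0,0,0.8]]
  squeeze: 10

```text
time_s: 6.6
ee_pos: [0.6151, 0.3085, 0.1508]
eef_rot: [3.141, -0.0, 1.6]
force: [-0.6, -0.8, 0.0]
grip_width: 0.0411
grip_force: 0.0
```

Converted, 2 mm / 400 = 0.005.

Call:
arm_command:
  plan:
    - [[0,0,0.005,0,0,0,1],[0,0,0.005,0,0,0,1],[0,0,0.005,0,0,0,1],[0,0,0.005,0,0,0,1],[0,0,0.005,0,0,0,1],[0,0,0.005,0,0,0,1]]
  squeeze: 15

```text
time_s: 7.2
ee_pos: [0.6156, 0.3084, 0.1484]
eef_rot: [3.14, -0.0, 1.6]
force: [5.0, 0.8, -3.3]
grip_width: 0.0142
grip_force: 15.0
```

Converted, 1.05 rad / 3.1416 = 0.3342.

Call:
arm_command:
  plan:
    - [[0,0,0,0,0,0.0382,1],[0,0,0,0,0,0.0764,1],[0,0,0,0,0,0.1146,1],[0,0,0,0,0,0.1528,1],[0,0,0,0,0,0.191,1],[0,0,0,0,0,0.2292,1],[0,0,0,0,0,0.2674,1],[0,0,0,0,0,0.3024,1],[0,0,0,0,0,0.3342,1],[0,0,0,0,0,0.3342,1],[0,0,0,0,0,0.3342,1]]

```text
time_s: 8.3
ee_pos: [0.616, 0.3082, 0.1484]
eef_rot: [3.141, -0.002, 0.549]
force: [8.3, -0.3, -3.5]
grip_width: 0.0138
grip_force: 15.0
```

Now release the knob, rise and check.

Converted, -90 mm / 400 = -0.225, -80 mm / 400 = -0.2.

Call:
arm_command:
  plan:
    - [[0,0,0,0,0,0,0],[0,0,0,0,0,0,-0.5],[0,0,0,0,0,0,-0.5],[0,0,-0.1,0,0,0,-0.5],[0,0,-0.2,0,0,0,-0.5],[0,0,-0.225,0,0,0,-0.5],[0,0,-0.225,0,0,0,-0.5]]

```text
time_s: 9.0
ee_pos: [0.6154, 0.3087, 0.2404]
eef_rot: [3.141, -0.003, 0.55]
force: [-1.2, 0.4, -0.5]
grip_width: 0.0666
grip_force: 0.0
```

Run:
```python
from h import *
i=cams.camera_info("wrist"); a,d=cams.camera("wrist"); P=cloud(i,d); Z=P[...,2]
hsv=cv2.cvtColor(a,cv2.COLOR_BGR2HSV); cv2.imwrite("pics/w2.png",a)
near=(np.hypot(P[...,0]-.614,P[...,1]-.308)<.028)&(Z>.155)&(Z<.18); p=P[near][:,:2]; print("bar",len(p),p.mean(0),np.linalg.svd(p-p.mean(0),full_matrices=False)[2][0])
g=(hsv[...,0]>45)&(hsv[...,0]<80)&(hsv[...,1]>130)&(Z>.12)&(Z<.15)
g=cv2.morphologyEx(g.astype(np.uint8),cv2.MORPH_OPEN,np.ones((15,15)))>0; v,u=np.nonzero(g); b=onplane(i,u.mean(),v.mean(),.138); print("btn",len(u),b,np.median(Z[g]))
b=(np.array([.569,.3835])+b[:2])/2
to((*b,.165,.55),(*b,.145,.55),(*b,.130,.55))
```

```text
bar 1198 [0.61700686 0.30934336] [-0.84839137 -0.52936952]
btn 833 [0.57093534 0.3826855  0.138     ] 0.1374633488418447
t 9.05 p [0.6149 0.3085 0.2381] rot [ 3.142 -0.     0.55 ] F [-0.3  0.6 -0.5] w 0.0689
[  0.7 -87.1  73.1] [ 0. -0. -0.]
[  0.7 -87.1  93.1] [ 0. -0. -0.]
[  0.7 -87.1 108.1] [ 0. -0. -0.]
```

View pics/w2.png

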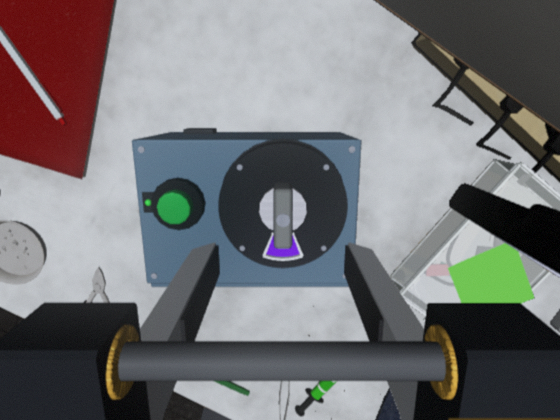

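Violet alone fills the window at (283,247), with the bar at 0.558 rad against the box's 0.55. The door front is flush, and the button is at (173,207). I'll move over the button with the fingers closed.

Converted, 88 mm / 400 = 0.22, -87 mm / 400 = -0.2175.

Call:
arm_command:
  plan:
    - [[0.0025,-0.1,0,0,0,0,1],[0.0025,-0.2,0,0,0,0,1],[0.0025,-0.2175,0,0,0,0,1],[0.0025,-0.2175,0.075,0,0,0,1],[0.0025,-0.2175,0.15,0,0,0,1],[0.0025,-0.2175,0.2,0,0,0,1],[0.0025,-0.2175,0.22,0,0,0,1],[0.0025,-0.2175,0.22,0,0,0,1],[0.0025,-0.2175,0.22,0,0,0,1]]

```text
time_s: 9.95
ee_pos: [0.5707, 0.3831, 0.1512]
eef_rot: [3.142, -0.001, 0.55]
force: [-0.0, 0.9, -0.7]
grip_width: 0.0025
grip_force: 0.0
```

```bash
python3 -c "
from h import *
to((.570,.383,.138,.55),(.570,.383,.132,.55))"
```

```text
t 9.95 p [0.5707 0.3831 0.1512] rot [ 3.142e+00 -1.000e-03  5.500e-01] F [-0.   0.9 -0.7] w 0.0025
[-0.7 -0.3 13.2] [ 0.    -0.001 -0.   ]
[-0.7 -0.3 19.2] [ 0.    -0.001 -0.   ]
```

Converted, 19 mm / 400 = 0.0475, 18 mm / 400 = 0.045.

Call:
arm_command:
  plan:
    - [[0,0,0.02,0,0,0,1],[0,0,0.03,0,0,0,1],[0,0,0.0375,0,0,0,1],[0,0,0.045,0,0,0,1],[0,0,0.0475,0,0,0,1],[0,0,0.0475,0,0,0,1],[0,0,0.0475,0,0,0,1]]

```text
time_s: 10.65
ee_pos: [0.5705, 0.3832, 0.1323]
eef_rot: [3.142, -0.001, 0.55]
force: [-2.3, -1.1, 6.6]
grip_width: 0.0004
grip_force: 3.4
```

Converted, 2 mm / 400 = 0.005, 1 mm / 400 = 0.0025.

Call:
arm_command:
  plan:
    - [[0,0,0.0025,0,0,0,1],[0,0,0.005,0,0,0,1],[0,0,0.005,0,0,0,1]]

```text
time_s: 10.95
ee_pos: [0.5706, 0.3832, 0.132]
eef_rot: [3.141, -0.002, 0.55]
force: [-6.2, -5.4, 18.2]
grip_width: 0.0004
grip_force: 9.1
```

The force rose stiffly at z = 132 mm, so the button is on its stop. I'll release and move clear.

Call:
arm_command:
  plan:
    - [[0,0,-0.025,0,0,0,1],[0,0,-0.1,0,0,0,1],[0,0,-0.2,0,0,0,1],[0,0,-0.275,0,0,0,1],[-0.15,0,-0.275,0,0,0,1],[-0.275,0,-0.275,0,0,0,1],[-0.375,0,-0.275,0,0,0,1],[-0.375,0,-0.275,0,0,0,1],[-0.375,0,-0.275,0,0,0,1]]

```text
time_s: 11.85
ee_pos: [0.4423, 0.3047, 0.2404]
eef_rot: [-3.142, -0.002, 0.55]
force: [0.2, -0.2, 0.9]
grip_width: 0.0005
grip_force: 0.0
```

Run:
```python
from h import *
to()
a,d=cams.camera("top"); i=cams.camera_info("top"); P=cloud(i,d); hsv=cv2.cvtColor(a,cv2.COLOR_BGR2HSV)
g=(hsv[...,0]>45)&(hsv[...,0]<80)&(hsv[...,1]>150); g[:,:240]=0; g[:,275:]=0; g[:150]=0; g[185:]=0; g=cv2.morphologyEx(g.astype(np.uint8),cv2.MORPH_OPEN,np.ones((5,5)))>0
print("btn z",np.median(P[g][:,2]) if g.any() else None)
cv2.imwrite("pics/c3.png",cv2.resize(a[90:310,110:400],(790,600)))
```

```text
t 11.85 p [0.4423 0.3047 0.2404] rot [-3.142e+00 -2.000e-03  5.500e-01] F [ 0.2 -0.2  0.9] w 0.0005
btn z 0.1375593799086019
```

View pics/c3.png

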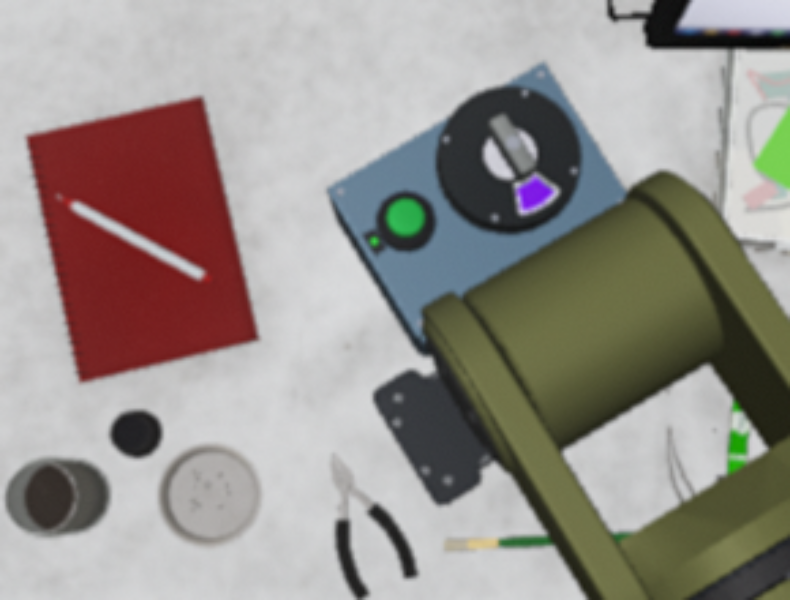

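The window shows violet only at (535,195). The button at (405,215) is back up at 137.6 mm, the arm is clear, and the bystanders in view have not moved.

```bash
python3 -c "
from h import *
print(ctrl.hand_in())"
```

```text
the job is handed in; nothing more can be done
None
```

I shut the door onto its catch, turned the wheel to violet, then pressed the green button fully down and released it, and handed the job in at about 12 s; the hand-in returned no verdict.

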